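# Sort two nozzle sleeves on the drying stand and hold its air valve at half stroke

## Task

At the patisserie counter, slide the nozzle sleeve whose bore fits over the stand's upright spigot all the way down until it sits on the base plate, and put the other sleeve, whose bore is too small for it, into the grey tray; let go of both. Only then push the stand's spring-loaded black palm button down with the gripper until its top is level with the top of the thin steel post beside it (half its stroke), and finish while holding it there: the program ends with the button still held down by the robot. Leave everything else on the counter where it stands.

Things in the scene. Friction and masses are not known exactly. Their poses are not given: they have to be found in the camera images.
- wide_center (a point): centre (half-way up) of the loose aluminium sleeve that fits: a plain round tube, outside diameter 46 mm, height 45 mm, bore 32 mm, right through; stands upright on the counter; its z axis is the tube's axis; about 0.11 kg
- narrow_center (a point): centre (half-way up) of the loose aluminium sleeve that does not fit: same outside diameter 46 mm and height 45 mm, but bore only 16 mm; stands upright; about 0.18 kg. The two sleeves can be in either place
- wide_sleeve: the fitting sleeve itself; origin at the centre of its underside
- narrow_sleeve: the sleeve that does not fit; origin at the centre of its underside
- stand: nozzle drying stand, fixed to the counter: flat aluminium base plate 100 x 240 mm, 12 mm thick, origin at the centre of its underside; z up, y along the plate's long side. Spigot at y = -70 mm, button at y = +70 mm, both at x = 0. A low bar 12 mm high lies on the plate at x = -30 to -14 mm, y = -37 to +37 mm
- spigot_foot (a point): centre of the spigot's foot, on the top face of the base plate (12 mm above the counter). The spigot is an upright fixed steel pin of 28 mm diameter, 50 mm high, of which the top 10 mm tapers to 16 mm diameter
- valve (a joint): travel of the palm button in m: 0 up, grows as it is pressed straight down, 0.030 fully down. Spring return: about 2 N to start, 400 N/m, so about 8 N at half stroke (0.015) and 14 N fully down; it springs back when let go
- valve_top (a point): centre of the button's flat top (moves with it): black round head 44 mm diameter, 12 mm thick, top 108 mm above the counter when up, over a grey cylindrical housing of 56 mm diameter whose top is 62 mm above the counter
- post_top (a point): top of the fixed thin steel post (10 mm diameter) beside the button, 37 mm from the button's axis towards the stand's +x, 93 mm above the counter: the button's top is level with it at half stroke
- tray: open grey plastic tray fixed to the counter, 150 x 150 mm outside, 30 mm high, walls and floor 5 mm; origin at the centre of its underside, x and y along its sides
- jar: amber glass jar 60 mm across, 85 high; a bystander to be left alone; origin at the centre of its underside
- spatula: spatula 240 mm long; a bystander to be left alone; lies along its x axis, handle to -x
- cup: white mug 72 mm across, 75 high; a bystander to be left alone; origin at the centre of its underside
- syrup: green glass bottle 64 mm across, 170 high; a bystander to be left alone; origin at the centre of its underside
- cake_ring: thin steel cake ring 90 mm across, 45 high; a bystander to be left alone; origin at the centre of its underside
- can: tin can with a pale label, 66 mm across, 90 high; a bystander to be left alone; origin at the centre of its underside
- dish: white bowl 100 mm across, 30 high; a bystander to be left alone; origin at the centre of its underside

How it is judged:
By the outcome, as a careful person would: the job done as asked, in the order asked, and still so for the second after the job is handed in, while the arm keeps its last pose, push and grip.
It also fails if it takes over 58 s, if anything falls off the work surface, if the arm or the gripper's body presses on something with over 40 N, if the wrist force passes 120 N, or if a joint passes its speed limit or range.

## Robot

A 6-joint arm with a two-finger parallel gripper is mounted at the origin on the work surface. World frame = base frame: x ahead of the robot, y to its left, z up, the work surface at z = 0. Lengths are in m, angles in degrees, forces in N, time in s.
With the tool pointing down it reaches from about 0.375 to 0.9 m from the base axis. Payload 3.1 kg.
Tool frame: the origin (TCP) lies on the centre line of the jaws, within the pads' length; the fingertips stand finger_overhang ahead of it and the grasp point (between the pads) lies 5 mm behind it (finger_overhang is the distance from the TCP to the fingertips, in m); z points along the fingers, y is the line along which they close (so a half turn about z gives the same grasp; the last joint's range is limited). The gripper opens to 87 mm and grips with 3 to 60 N. Pads are 19 mm wide; open, the fingers measure 117 mm over their backs; the gripper's body (75 mm by 190 mm) begins 51 mm behind the grasp point.
Start: joints at [-78.295, 30.224, 82.088, -0, 67.689, -10.227], TCP at [0.233, -0.58, 0.237] pointing down, gripper open.
Joint ranges: [-176.69, 176.69], [-43.24, 126.21], [12.49, 139.97], [-82, 262], [0, 151.66], [-163.58, 163.58]. Speed limits (degrees/s): [159.86, 159.86, 180, 180, 180, 180].

## Interface

Orientations are given as a 3x3 rotation matrix whose columns are the frame's x, y, z axes.
In Python, from rig import read_state, capture, calibration, hand_in, finger_overhang gives the robot as it stands.
- The arm moves only by the tool send_rows, never from a script. Its argument "plan" is a list of rows, each a list of 5 numbers: the closure in counts, from 0 (fully open) to 255 (shut), then the shift along the tool's x, y, z in m, then the turn about the tool's z in rad. A call has 1 to 20 rows; each row shifts and turns the commanded pose from where the row before left it, along the tool's axes as they then stand; what a row does not reach is not made up. A row lasts 1/12 s, in which the tool goes at most 41.7 mm and 7.16 degrees, less where a joint would pass 70% of its speed; a pose out of reach is approached as far as the arm can. A call is refused whole if a number of a shift passes 0.0417 or a number of a turn 0.125, either way. A call with a gripper value outside its range is refused whole. The fingers move at their own pace and stop on an object; the grip force is fixed at half the most. Time passes only in rows, so rows that do not move let the fingers close. It gives the time, the measured TCP pose, the force, the opening and the grip force at its end, in the units of the state.
- read_state(): the state, without advancing time (a new reading comes with each control period).
- capture(name): name is "side" or "top"; returns (picture, depth): 400x640x3 uint8, blue, green, red; 400x640 float32, m along the optical axis (not along the pixel's ray), 0 where there is no reading.
- calibration(name): a dict with "fx", "fy", "cx", "cy" (pixels), "xyz" and "rotation" of the camera in the world. Camera axes: x right, y down, z forward; pixel columns grow to the right and rows downward; lengths in m; the calibration is good to about 2 mm. A picture is of the moment at which its call begins. calibration takes no time and is no camera call.
- hand_in(): hands the job in; it is judged then, once.
The state is a dict: "time_s": time; "joint_positions": joint angles; "qvel": joint speeds; "tau": joint torques, N m; "position": TCP position; "tcp_rot": TCP orientation; "force": force on the tool from outside, world axes, zero at the start; "moment": the same for the moment, N m; "opening": opening from 0.0 (shut) to 1.0 (fully open); "grasp_force": force on a finger pad.
Only numpy, scipy, OpenCV 4.12 (cv2) and the standard library are available. Lean on these libraries where they do the work, as an engineer would, in place of code of your own. Each camera call takes 0.05 s, during which the arm holds its last target. There are 200 camera calls.

## Working session

There is one attempt and no reset: what is moved stays moved. The work goes in short steps, Python scripts to look and compute and a tool call to move; the robot and the scene stay as the last step left them, time stands still between calls to the robot, and variables do not carry over. Pictures are saved under pics/ and viewed, at most 10 in all, crops included, and the job is handed in when it is done.

Besides the shell and the picture viewer there is one more tool, called after "Emit:" as name(argument=value, ...) on one line, values as JSON. send_rows: Moves the arm, as the interface text tells. Its arguments: {"type":"object","properties":{"plan":{"type":"array","items":{"type":"array","items":{"type":"number"}}}},"required":["plan"]}

```bash
mkdir -p pics
python3 - <<'E'
from rig import *
import cv2,numpy as np
for n in("top","side"):
    p,d=capture(n); cv2.imwrite(f"pics/{n}0.png",p); np.savez(f"pics/{n}0.npz",p=p,d=d)
    print(n,calibration(n))
s=read_state(); print(finger_overhang if not callable(finger_overhang) else finger_overhang()); print(s)
E
```

```text
top {'fx': 516.4529712160273, 'fy': 516.4529712160273, 'cx': 314.38865863528406, 'cy': 198.30553951596775, 'xyz': array([0.43861575, 0.01280982, 1.72256388]), 'rotation': array([[-0.00666239, -0.99576727,  0.09166871],
       [-0.9999723 ,  0.0063301 , -0.00391515],
       [ 0.0033183 , -0.09169225, -0.99578186]])}
side {'fx': 383.10473078134106, 'fy': 383.10473078134106, 'cx': 320.1120009841326, 'cy': 201.23373363832934, 'xyz': array([0.14293713, 0.65702268, 0.74016588]), 'rotation': array([[-0.83862562, -0.33145871,  0.43225247],
       [-0.54446121,  0.53397474, -0.64686395],
       [-0.01640321, -0.77782138, -0.62827131]])}
0.014
{'time_s': 0.1, 'joint_positions': array([-7.82956848e+01,  3.02751400e+01,  8.21508304e+01, -8.69809754e-04,
        6.76888042e+01, -1.02288080e+01]), 'qvel': array([ 0.13512153, -0.20433802, -0.1432813 , -0.00517627,  0.03495325,
       -0.06536296]), 'tau': array([-2.20510328e-04, -4.40985596e+01, -1.77150518e+01,  6.35004533e-02,
        5.34352195e-02, -4.47154548e-05]), 'position': array([ 0.2333273 , -0.57911535,  0.23564346]), 'tcp_rot': array([[ 9.27618385e-01,  3.73529055e-01, -4.20122588e-04],
       [ 3.73529135e-01, -9.27616380e-01,  1.95869385e-03],
       [ 3.41916469e-04, -1.97384845e-03, -9.99997994e-01]]), 'force': array([ 0.08553738, -0.62691167, -0.57192045]), 'moment': array([-0.02547113,  0.03678465,  0.00873848]), 'grasp_force': 0.0, 'opening': 0.9987645049140623}
```

View pics/top0.png

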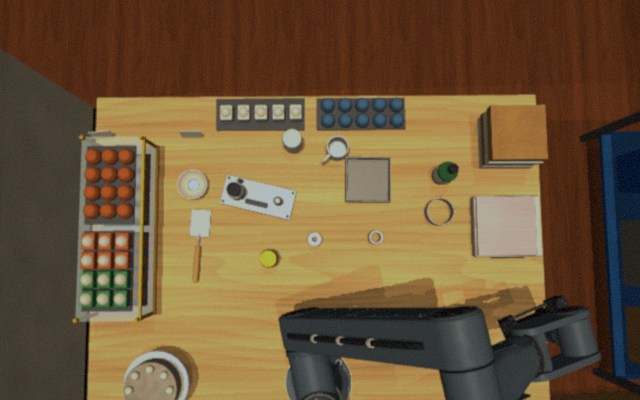

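View pics/side0.png

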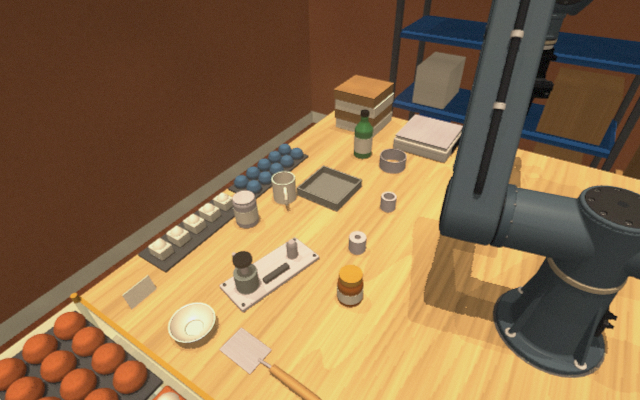

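Top view: the thick-walled (narrow) sleeve is at (314,240), the thin-walled (wide) one at (375,237). The spigot is at (278,201), the button at (236,189) and the tray at (368,180). The side view agrees, with the narrow sleeve at (357,243) and the wide one at (388,202).

```bash
cat > h.py <<'E'
from rig import *
import cv2,numpy as np
def cloud(n,d):
    c=calibration(n); v,u=np.mgrid[:400,:640]
    P=np.stack([(u-c['cx'])/c['fx']*d,(v-c['cy'])/c['fy']*d,d],-1)
    return P@c['rotation'].T+c['xyz']
def plane(n,u,v,z):
    c=calibration(n); r=c['rotation']@np.array([(u-c['cx'])/c['fx'],(v-c['cy'])/c['fy'],1])
    return c['xyz']+r*(z-c['xyz'][2])/r[2]
def proj(n,p):
    c=calibration(n); q=c['rotation'].T@(np.array(p)-c['xyz']); return c['fx']*q[0]/q[2]+c['cx'],c['fy']*q[1]/q[2]+c['cy']
def circ(W,xy,r,z0,z1):
    """points in a z band near xy: min enclosing circle, mean, z"""
    m=(np.hypot(W[...,0]-xy[0],W[...,1]-xy[1])<r)&(W[...,2]>z0)&(W[...,2]<z1)
    q=W[m]; (c,R)=cv2.minEnclosingCircle(q[:,:2].astype(np.float32)) if len(q) else ((0,0),0)
    return len(q),np.round(c,4),round(R,4),np.round(q.mean(0),4) if len(q) else None
E
python3 - <<'E'
from h import *
for n in("top","side"):
    d=np.load(f"pics/{n}0.npz")['d']; W=cloud(n,d); print(n)
    g={'narrow':(314,240,.045,.06,.035,.055),'wide':(375,237,.045,.06,.035,.055),'spigot':(278,201,.062,.025,.045,.075),'button':(236,189,.108,.04,.098,.125)}
    for k,(u,v,z,r,a,b) in g.items():
        p=plane("top",u,v,z); print(k,np.round(p,4),circ(W,p[:2],r,a,b))
    t=plane("top",368,180,.03); print('tray',t,circ(W,t[:2],.13,.02,.045))
    q=plane("top",258,196,.012); m=(np.hypot(*(W[...,:2]-q[:2]).transpose(2,0,1))<.14)&(W[...,2]>.007)&(W[...,2]<.018)
    print('plate',cv2.minAreaRect(W[m][:,:2].astype(np.float32)))
    m=(np.hypot(*(W[...,:2]-t[:2]).transpose(2,0,1))<.13)&(W[...,2]>.02)&(W[...,2]<.045)
    print('trayrect',cv2.minAreaRect(W[m][:,:2].astype(np.float32)))
    print('table z',np.median(W[230:260,330:360,2]))
p=np.load("pics/top0.npz")['p']
cv2.imwrite("pics/c1.png",cv2.resize(p[150:270,190:390],None,fx=4,fy=4,interpolation=cv2.INTER_CUBIC))
E
```

```text
top
narrow [0.4575 0.0084 0.045 ] (137, array([0.4611, 0.0075]), 0.0227, array([0.4615, 0.0074, 0.0453]))
wide [ 0.4659 -0.1894  0.045 ] (85, array([ 0.4657, -0.1916]), 0.023, array([ 0.4652, -0.1908,  0.0442]))
spigot [0.5835 0.1238 0.062 ] (57, array([0.585 , 0.1262]), 0.0133, array([0.5845, 0.1256, 0.0586]))
button [0.6182 0.2526 0.108 ] (148, array([0.6195, 0.2619]), 0.0217, array([0.6189, 0.2618, 0.1073]))
tray [ 0.65402175 -0.17132999  0.03      ] (319, array([ 0.6591, -0.1565]), 0.1146, array([ 0.6605, -0.1715,  0.0288]))
plate ((0.6033511161804199, 0.1997528374195099), (0.267280250787735, 0.26636359095573425), 64.94452667236328)
trayrect ((0.6653101444244385, -0.15343262255191803), (0.18369930982589722, 0.16421371698379517), 88.45186614990234)
table z 0.00013465789936573103
side
narrow [0.4575 0.0084 0.045 ] (191, array([0.4598, 0.0103]), 0.0243, array([0.4598, 0.0124, 0.0412]))
wide [ 0.4659 -0.1894  0.045 ] (100, array([ 0.463, -0.189]), 0.0248, array([ 0.4645, -0.1875,  0.0402]))
spigot [0.5835 0.1238 0.062 ] (82, array([0.585 , 0.1296]), 0.014, array([0.5819, 0.1326, 0.0542]))
button [0.6182 0.2526 0.108 ] (251, array([0.6192, 0.2655]), 0.0226, array([0.6166, 0.2669, 0.1045]))
tray [ 0.65402175 -0.17132999  0.03      ] (390, array([ 0.6618, -0.1592]), 0.1151, array([ 0.6602, -0.1571,  0.0256]))
plate ((0.6014150977134705, 0.19737029075622559), (0.2398551106452942, 0.1017274484038353), 76.26960754394531)
trayrect ((0.670048713684082, -0.15425780415534973), (0.18338142335414886, 0.17822721600532532), 89.22577667236328)
table z -0.002205559359301723
```

View pics/c1.png

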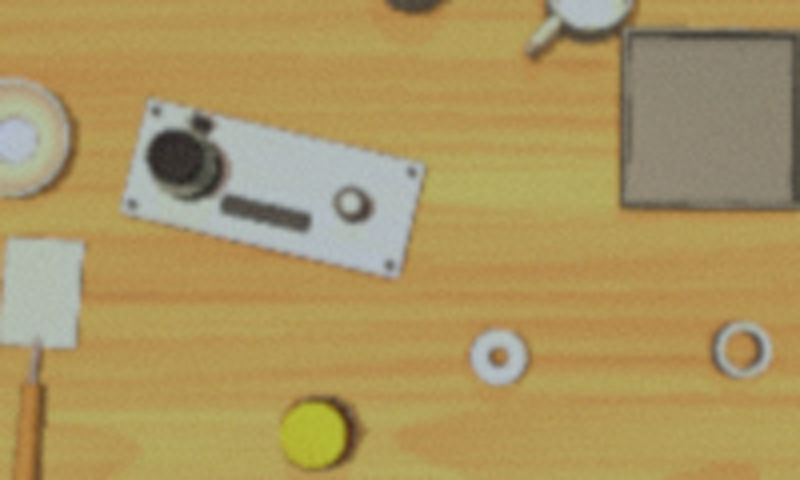

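Stand y-axis bears about 75.9°: spigot ≈ (.585,.1275), button ≈ (.619,.263), 140 mm apart as specified. Every height also matches. I'll turn the jaws to close along the stand's x, then go above the wide sleeve.

Emit:
send_rows(plan=[[0, 0, 0, 0, -0.1178], [0, 0, 0, 0, -0.1178], [0, 0, 0, 0, -0.1178], [0, 0, 0, 0, -0.1178], [0, 0, 0, 0, -0.1178], [0, 0, 0, 0, -0.1178], [0, 0, 0, 0, -0.1178], [0, 0, 0, 0, -0.1178], [0, 0.036, 0.011, 0, 0], [0, 0.036, 0.011, 0, 0], [0, 0.036, 0.011, 0, 0], [0, 0.036, 0.011, 0, 0], [0, 0.036, 0.011, 0, 0], [0, 0.036, 0.011, 0, 0], [0, 0.036, 0.011, 0, 0], [0, 0.036, 0.011, 0, 0], [0, 0.036, 0.011, 0, 0], [0, 0.036, 0.011, 0, 0], [0, 0.036, 0.011, 0, 0], [0, 0.036, 0.011, 0, 0]])

```text
time_s: 1.77
position: [0.467, -0.1909, 0.2364]
tcp_rot: [[0.243, 0.97, -0.0], [0.97, -0.243, 0.0], [0.0, -0.001, -1.0]]
force: [0.1, 0.0, 0.1]
opening: 0.996
grasp_force: 0.0
```

```bash
cat >> h.py <<'E'
def go(x,y,z):
    s=read_state(); R=s['tcp_rot']; print('t',s['time_s'],'p',np.round(s['position'],4),'yaw',np.degrees(np.arctan2(R[1,0],R[0,0])).round(2),'shift',np.round(R.T@(np.array([x,y,z])-s['position']),4),'F',np.round(s['force'],1),'open',s['opening']*87)
E
python3 -c "
from h import *
go(.4655,-.191,.1)"
```

```text
t 1.7667 p [ 0.467  -0.1909  0.2364] yaw 75.92 shift [-0.0005 -0.0013  0.1364] F [0.1 0.  0.1] open 86.64333483583627
```

Emit:
send_rows(plan=[[0, -0.0005, -0.0013, 0.035, 0], [0, 0, 0, 0.035, 0], [0, 0, 0, 0.035, 0], [0, 0, 0, 0.035, 0], [0, 0, 0, 0.035, 0], [0, 0, 0, 0.021, 0], [0, 0, 0, 0.0154, 0], [0, 0, 0, 0, 0], [0, 0, 0, 0, 0], [255, 0, 0, 0, 0], [255, 0, 0, 0, 0], [255, 0, 0, 0, 0], [255, 0, 0, 0, 0], [255, 0, 0, 0, 0], [255, 0, 0, 0, 0], [255, 0, 0, 0, 0], [255, 0, 0, 0, 0], [255, 0, 0, 0, 0], [255, 0, 0, 0, 0], [255, 0, 0, 0, 0]])

```text
time_s: 3.43
position: [0.4653, -0.193, 0.0254]
tcp_rot: [[0.243, 0.97, 0.0], [0.97, -0.243, -0.0], [-0.0, 0.0, -1.0]]
force: [-0.6, -0.4, 3.2]
opening: 0.512
grasp_force: 31.2
```

```bash
python3 -c "
from h import *
go(.585,.1275,.16)"
```

```text
t 3.4333 p [ 0.4653 -0.193   0.0254] yaw 75.94 shift [ 0.34    0.0383 -0.1347] F [-0.6 -0.4  3.2] open 44.58473594672656
```

Emit:
send_rows(plan=[[255, 0, 0, -0.01, 0], [255, 0, 0, -0.03, 0], [255, 0, 0, -0.03, 0], [255, 0, 0, -0.025, 0], [255, 0.02, 0.002, 0, 0], [255, 0.034, 0.004, 0, 0], [255, 0.034, 0.004, 0, 0], [255, 0.034, 0.004, 0, 0], [255, 0.034, 0.004, 0, 0], [255, 0.034, 0.004, 0, 0], [255, 0.034, 0.004, 0, 0], [255, 0.034, 0.004, 0, 0], [255, 0.034, 0.004, 0, 0], [255, 0.03, 0.0023, 0, 0], [255, 0.014, 0.002, 0, 0], [255, 0.004, 0, 0, 0], [255, 0, 0, 0, 0], [255, 0, 0, 0, 0]])

```text
time_s: 4.93
position: [0.5841, 0.1265, 0.12]
tcp_rot: [[0.243, 0.97, -0.002], [0.97, -0.243, -0.001], [-0.001, -0.001, -1.0]]
force: [-0.2, 0.5, -1.2]
opening: 0.515
grasp_force: 31.2
```

Run:
```python
from h import *
go(.585,.1275,.115)
p,d=capture("side"); np.savez("pics/s1.npz",p=p,d=d)
cv2.imwrite("pics/s1.png",cv2.resize(p[150:320,200:380],None,fx=3.5,fy=3.5,interpolation=cv2.INTER_CUBIC))
for q in [(.585,.1275,.062),(.585,.1275,.09),(.585,.1275,.135)]: u,v=proj("side",q); print(u,v,(u-200)*3.5,(v-150)*3.5)
```

```text
t 4.9333 p [0.5841 0.1265 0.12  ] yaw 75.92 shift [0.0012 0.0006 0.005 ] F [-0.2  0.5 -1.2] open 44.80253963727606
291.650488296856 240.44088477576216 320.776709038996 316.54309671516756
290.9322577458854 232.3165007103421 318.26290211059893 288.10775248619734
289.720025426809 218.604133666943 314.0200889938315 240.1144678343005
```

View pics/s1.png

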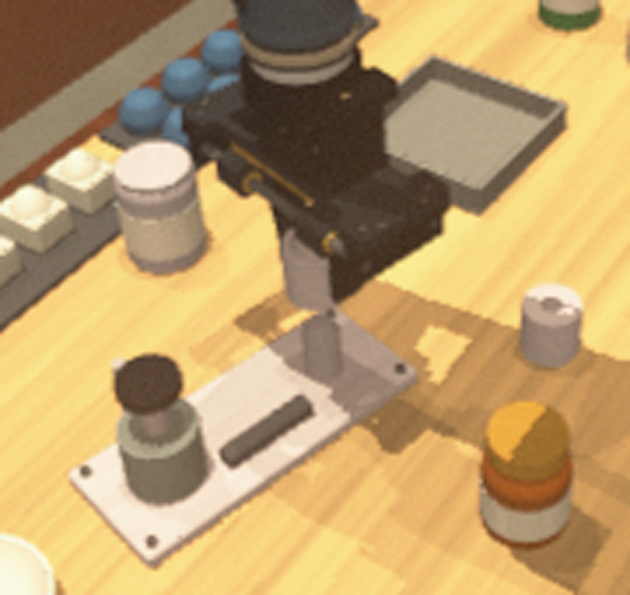

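The side view shows the sleeve in the jaws (left edge at crop (283,270)) hanging over the spigot (crop (322,345)). I'll fit circles of known radius to both depth patches, using the same camera.

```bash
cat >> h.py <<'E'
from scipy.optimize import least_squares
def fitc(W,xy,r,z0,z1,R):
    m=(np.hypot(W[...,0]-xy[0],W[...,1]-xy[1])<r)&(W[...,2]>z0)&(W[...,2]<z1); q=W[m][:,:2]
    s=least_squares(lambda c:np.hypot(*(q-c).T)-R,xy,loss='soft_l1',f_scale=.002); return len(q),np.round(s.x,4),round(float(np.median(abs(s.fun))),4)
E
python3 - <<'E'
from h import *
W=cloud("side",np.load("pics/s1.npz")['d']); W0=cloud("side",np.load("pics/side0.npz")['d'])
print('sleeve',fitc(W,(.585,.1275),.028,.097,.122,.023))
for w in(W,W0): print('spigot',fitc(w,(.585,.1275),.02,.02,.05,.014))
print('wide0',fitc(W0,(.465,-.191),.03,.006,.038,.023))
print('narrow',fitc(W,(.461,.0075),.03,.006,.038,.023), fitc(W0,(.461,.0075),.03,.006,.038,.023))
m=(np.hypot(W[...,0]-.585,W[...,1]-.1275)<.028)&(W[...,2]>.07)&(W[...,2]<.13); print(W[m][:,2].min())
E
```

```text
sleeve (125, array([0.5827, 0.1291]), 0.0009)
spigot (97, array([0.586 , 0.1281]), 0.0006)
spigot (99, array([0.5859, 0.1279]), 0.0006)
wide0 (180, array([ 0.4648, -0.1889]), 0.0019)
narrow (170, array([0.461 , 0.0093]), 0.0007) (163, array([0.461 , 0.0091]), 0.0007)
0.09094084853506279
```

Emit:
send_rows(plan=[[255, 0, 0.002, 0.02, 0], [255, 0, 0, 0.016, 0], [255, 0, 0, 0.006, 0], [255, 0, 0, 0.003, 0], [255, 0, 0, 0.003, 0], [255, 0, 0, 0, 0], [255, 0, 0, 0, 0]])

```text
time_s: 5.57
position: [0.5873, 0.1267, 0.0727]
tcp_rot: [[0.244, 0.97, 0.001], [0.97, -0.244, -0.0], [0.0, 0.001, -1.0]]
force: [-0.3, 0.2, -1.2]
opening: 0.511
grasp_force: 31.2
```

Emit:
send_rows(plan=[[255, 0, 0, 0.006, 0], [255, 0, 0, 0.006, 0], [255, 0, 0, 0.006, 0], [255, 0, 0, 0.006, 0], [255, 0, 0, 0.005, 0], [255, 0, 0, 0.003, 0], [255, 0, 0, 0.002, 0], [255, 0, 0, 0, 0]])

```text
time_s: 6.23
position: [0.5868, 0.1271, 0.0377]
tcp_rot: [[0.243, 0.97, -0.001], [0.97, -0.243, 0.0], [-0.0, -0.0, -1.0]]
force: [0.1, -0.3, -0.1]
opening: 0.519
grasp_force: 31.2
```

Emit:
send_rows(plan=[[255, 0, 0, 0.0006, 0], [255, 0, 0, 0, 0], [0, 0, 0, 0, 0], [0, 0, 0, 0, 0], [0, 0, 0, 0, 0], [0, 0, 0, 0, 0], [0, 0, 0, 0, 0], [0, 0, 0, 0, 0], [0, 0, 0, 0, 0], [0, 0, 0, 0, 0], [0, 0, 0, -0.02, 0], [0, 0, 0, -0.035, 0], [0, 0, 0, -0.035, 0], [0, 0, 0, -0.035, 0], [0, 0, 0, 0, 0]])

```text
time_s: 7.48
position: [0.5916, 0.1274, 0.1697]
tcp_rot: [[0.243, 0.97, 0.014], [0.97, -0.243, 0.001], [0.004, 0.014, -1.0]]
force: [-0.1, -0.5, 0.4]
opening: 0.997
grasp_force: 0.0
```

Run:
```python
from h import *
p,d=capture("side"); W=cloud("side",d)
m=(np.hypot(W[...,0]-.586,W[...,1]-.128)<.03)&(W[...,2]>.02)&(W[...,2]<.09); print('top z',np.percentile(W[m][:,2],[50,95,99]),fitc(W,(.586,.128),.03,.02,.05,.023))
cv2.imwrite("pics/s2.png",cv2.resize(p[150:320,200:380],None,fx=3.5,fy=3.5,interpolation=cv2.INTER_CUBIC))
go(.461,.0085,.15)
```

```text
top z [0.05090578 0.05837567 0.05981858] (162, array([0.5867, 0.1299]), 0.0007)
t 7.5333 p [0.5899 0.1272 0.1669] yaw 75.94 shift [-0.1465 -0.0964  0.0156] F [-0.3  0.6 -0.3] open 86.7941256118432
```

View pics/s2.png

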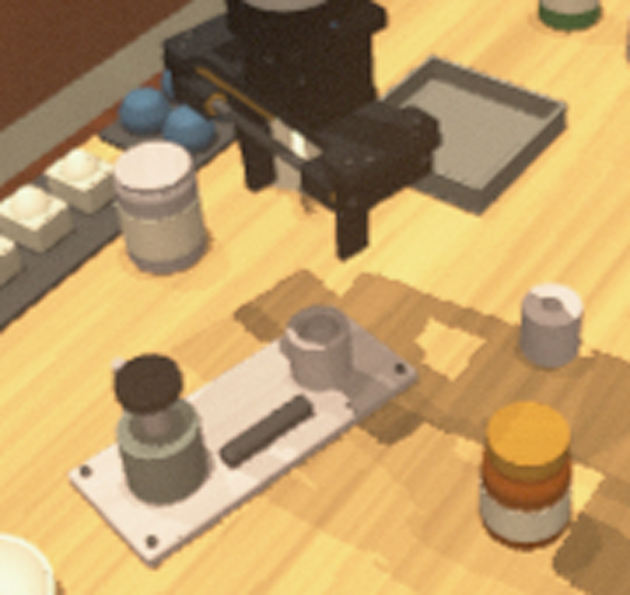

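The crop at (318,345) shows the wide sleeve seated on the plate around the spigot, top at about 58 mm. Next is the narrow sleeve.

Emit:
send_rows(plan=[[0, -0.0244, -0.016, 0, 0], [0, -0.0244, -0.016, 0, 0], [0, -0.0244, -0.016, 0, 0], [0, -0.0244, -0.016, 0, 0], [0, -0.0244, -0.016, 0, 0], [0, -0.0244, -0.016, 0, 0], [0, 0, 0, 0, 0], [0, 0, 0, 0.03, 0], [0, 0, 0, 0.03, 0], [0, 0, 0, 0, 0], [0, 0, 0, 0, 0]])

```text
time_s: 8.45
position: [0.4569, 0.0089, 0.101]
tcp_rot: [[0.243, 0.97, -0.005], [0.97, -0.243, 0.001], [0.0, -0.005, -1.0]]
force: [-1.0, 0.2, -0.6]
opening: 0.999
grasp_force: 0.0
```

```bash
python3 -c "
from h import *
go(.461,.0085,.025)"
```

```text
t 8.45 p [0.4569 0.0089 0.101 ] yaw 75.93 shift [0.0006 0.0045 0.076 ] F [-1.   0.2 -0.6] open 86.95321244184167
```

Emit:
send_rows(plan=[[0, 0, 0.002, 0.025, 0], [0, 0, 0, 0.025, 0], [0, 0, 0, 0.016, 0], [0, 0, 0, 0.01, 0], [0, 0, 0, 0, 0], [0, 0, 0, 0, 0], [255, 0, 0, 0, 0], [255, 0, 0, 0, 0], [255, 0, 0, 0, 0], [255, 0, 0, 0, 0], [255, 0, 0, 0, 0], [255, 0, 0, 0, 0], [255, 0, 0, 0, 0], [255, 0, 0, 0, 0], [255, 0, 0, 0, 0], [255, 0, 0, 0, 0]])

```text
time_s: 9.78
position: [0.4604, 0.0078, 0.0267]
tcp_rot: [[0.243, 0.97, 0.001], [0.97, -0.243, -0.0], [0.0, 0.001, -1.0]]
force: [0.2, -0.2, 1.2]
opening: 0.512
grasp_force: 30.0
```

```bash
python3 -c "
from h import *
go(.657,-.170,.125)"
```

```text
t 9.7833 p [0.4604 0.0078 0.0267] yaw 75.92 shift [-0.1247  0.234  -0.0982] F [ 0.2 -0.2  1.2] open 44.52743153989479
```

Emit:
send_rows(plan=[[255, 0, 0, -0.01, 0], [255, 0, 0, -0.03, 0], [255, 0, 0, -0.03, 0], [255, 0, 0, -0.028, 0], [255, -0.0125, 0.0234, 0, 0], [255, -0.0125, 0.0234, 0, 0], [255, -0.0125, 0.0234, 0, 0], [255, -0.0125, 0.0234, 0, 0], [255, -0.0125, 0.0234, 0, 0], [255, -0.0125, 0.0234, 0, 0], [255, -0.0125, 0.0234, 0, 0], [255, -0.0125, 0.0234, 0, 0], [255, -0.0125, 0.0234, 0, 0], [255, -0.0125, 0.0234, 0, 0], [255, 0, 0, 0, 0], [255, 0, 0, 0, 0], [255, 0, 0, 0, 0], [255, 0, 0, 0, 0]])

```text
time_s: 11.28
position: [0.655, -0.169, 0.124]
tcp_rot: [[0.243, 0.97, -0.003], [0.97, -0.243, 0.002], [0.001, -0.003, -1.0]]
force: [-0.5, 1.4, -2.3]
opening: 0.522
grasp_force: 30.0
```

```bash
python3 -c "
from h import *
go(.657,-.170,.032)
p,d=capture('side')
cv2.imwrite('pics/s3.png',cv2.resize(p[100:270,230:410],None,fx=3.5,fy=3.5,interpolation=cv2.INTER_CUBIC))"
```

```text
t 11.2833 p [ 0.655 -0.169  0.124] yaw 75.96 shift [-0.0006  0.0025  0.092 ] F [-0.5  1.4 -2.3] open 45.417721184491
```

View pics/s3.png

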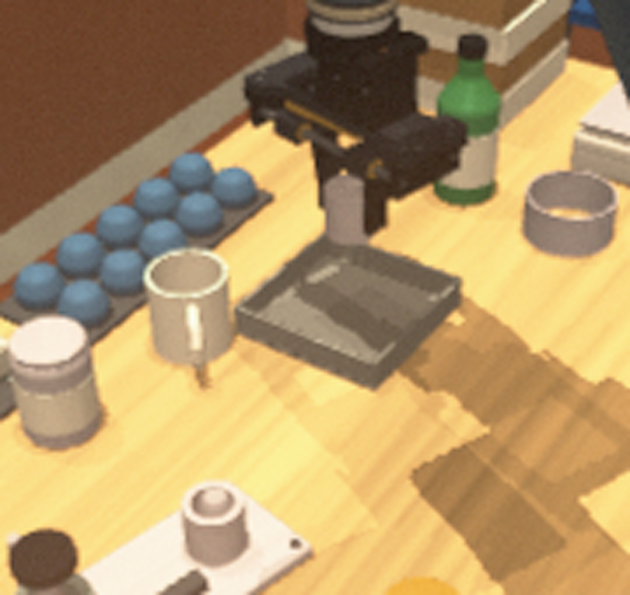

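The sleeve (crop (345,210)) hangs above the tray, whose centre is at crop (350,310). Lowering it and letting go.

Emit:
send_rows(plan=[[255, 0, 0, 0.025, 0], [255, 0, 0, 0.025, 0], [255, 0, 0, 0.02, 0], [255, 0, 0, 0.012, 0], [255, 0, 0, 0.006, 0], [255, 0, 0, 0.003, 0], [255, 0, 0, 0, 0], [255, 0, 0, 0, 0]])

```text
time_s: 12.0
position: [0.6575, -0.1705, 0.0347]
tcp_rot: [[0.243, 0.97, 0.002], [0.97, -0.243, -0.001], [-0.0, 0.002, -1.0]]
force: [0.6, -0.9, -2.5]
opening: 0.519
grasp_force: 30.0
```

Emit:
send_rows(plan=[[255, 0, 0, 0.0025, 0], [255, 0, 0, 0, 0], [0, 0, 0, 0, 0], [0, 0, 0, 0, 0], [0, 0, 0, 0, 0], [0, 0, 0, 0, 0], [0, 0, 0, 0, 0], [0, 0, 0, 0, 0], [0, 0, 0, 0, 0], [0, 0, 0, 0, 0], [0, 0, 0, -0.02, 0], [0, 0, 0, -0.035, 0], [0, 0, 0, -0.035, 0], [0, 0, 0, -0.035, 0], [255, 0, 0, -0.03, 0], [255, 0, 0, 0, 0], [255, 0, 0, 0, 0], [255, 0, 0, 0, 0]])

```text
time_s: 13.5
position: [0.6561, -0.17, 0.1855]
tcp_rot: [[0.243, 0.97, -0.001], [0.97, -0.243, 0.0], [0.0, -0.001, -1.0]]
force: [-0.2, -0.1, 0.1]
opening: 0.785
grasp_force: 0.0
```

```bash
python3 -c "
from h import *
go(.6195,.2635,.19)
W=cloud('side',np.load('pics/side0.npz')['d'])
print(fitc(W,(.6195,.263),.035,.099,.112,.022),fitc(W,(.619,.263),.04,.02,.055,.028))"
```

```text
t 13.5 p [ 0.6561 -0.17    0.1855] yaw 75.93 shift [ 0.4116 -0.1409 -0.0042] F [-0.2 -0.1  0.1] open 68.26073724992398
(246, array([0.6195, 0.2627]), 0.0055) (245, array([0.6195, 0.2641]), 0.0006)
```

Emit:
send_rows(plan=[[255, 0.0294, -0.01, 0, 0], [255, 0.0294, -0.01, 0, 0], [255, 0.0294, -0.01, 0, 0], [255, 0.0294, -0.01, 0, 0], [255, 0.0294, -0.01, 0, 0], [255, 0.0294, -0.01, 0, 0], [255, 0.0294, -0.01, 0, 0], [255, 0.0294, -0.01, 0, 0], [255, 0.0294, -0.01, 0, 0], [255, 0.0294, -0.01, 0, 0], [255, 0.0294, -0.01, 0, 0], [255, 0.0294, -0.01, 0, 0], [255, 0.0294, -0.01, 0, 0], [255, 0.0294, -0.01, 0, 0], [255, 0, 0, 0.03, 0], [255, 0, 0, 0.02, 0], [255, 0, 0, 0, 0], [255, 0, 0, 0, 0], [255, 0, 0, 0, 0]])

```text
time_s: 15.08
position: [0.6211, 0.2627, 0.1356]
tcp_rot: [[0.244, 0.97, -0.001], [0.97, -0.244, -0.0], [-0.0, -0.001, -1.0]]
force: [0.3, 0.2, 0.4]
opening: 0.002
grasp_force: 0.0
```

```bash
python3 -c "
from h import *
go(.6195,.2635,.107)
W=cloud('side',capture('side')[1])
print('narrow',fitc(W,(.657,-.170),.035,.012,.06,.023), 'wide',fitc(W,(.586,.129),.03,.02,.05,.023))
m=(np.hypot(W[...,0]-.657,W[...,1]+.17)<.035); print(np.percentile(W[m][:,2],99))
"
```

```text
t 15.0833 p [0.6211 0.2627 0.1356] yaw 75.9 shift [ 0.0004 -0.0017  0.0286] F [0.3 0.2 0.4] open 0.16347705437818086
narrow (226, array([ 0.6565, -0.1687]), 0.0017) wide (166, array([0.5869, 0.1298]), 0.0006)
0.04950374785655865
```

Narrow sleeve is upright in the tray, top at 50 mm as it should be. Pressing the button.

Emit:
send_rows(plan=[[255, 0, -0.0015, 0.008, 0], [255, 0, 0, 0.005, 0], [255, 0, 0, 0.004, 0], [255, 0, 0, 0.004, 0], [255, 0, 0, 0.004, 0], [255, 0, 0, 0.0036, 0], [255, 0, 0, 0, 0], [255, 0, 0, 0, 0], [255, 0, 0, 0, 0], [255, 0, 0, 0, 0], [255, 0, 0, 0, 0], [255, 0, 0, 0, 0]])

```text
time_s: 16.13
position: [0.6199, 0.2631, 0.1086]
tcp_rot: [[0.243, 0.97, 0.001], [0.97, -0.243, -0.0], [-0.0, 0.001, -1.0]]
force: [-2.1, -1.0, 6.9]
opening: 0.008
grasp_force: 3.5
```

Run:
```python
from h import *
go(.6195,.2635,.107)
p,d=capture('side'); W=cloud('side',d); F=[]
for i in range(8):
    capture('top'); s=read_state(); F.append([s['force'][2],s['position'][2]])
print(np.mean(F,0),np.std(F,0))
u,v=map(int,proj('side',(.6195,.2635,.093))); print(u,v)
cv2.imwrite('pics/s4.png',cv2.resize(p[v-50:v+50,u-60:u+60],None,fx=6,fy=6,interpolation=cv2.INTER_CUBIC))
```

```text
t 16.1333 p [0.6199 0.2631 0.1086] yaw 75.93 shift [ 0.0003 -0.0004  0.0016] F [-2.1 -1.   6.9] open 0.7213349155558885
[6.86976024 0.10860853] [3.01004695e-01 1.64621538e-05]
242 261
```

View pics/s4.png

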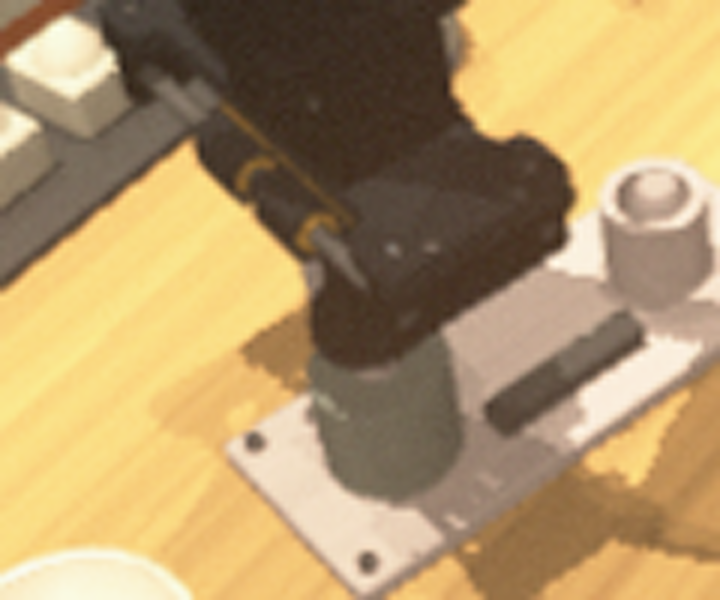

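The gripper is on the black button at crop (380,350), with the housing below it. TCP height says 13.4 mm of travel, so 1.6 mm is still needed.

Emit:
send_rows(plan=[[255, 0, 0, 0.0018, 0], [255, 0, 0, 0, 0], [255, 0, 0, 0, 0], [255, 0, 0, 0, 0], [255, 0, 0, 0, 0], [255, 0, 0, 0, 0], [255, 0, 0, 0, 0], [255, 0, 0, 0, 0]])

```text
time_s: 17.25
position: [0.6199, 0.2631, 0.107]
tcp_rot: [[0.243, 0.97, 0.001], [0.97, -0.243, -0.0], [-0.0, 0.001, -1.0]]
force: [-2.2, -2.0, 7.0]
opening: 0.002
grasp_force: 3.8
```

Run:
```python
from h import *
F=[];H=[]
for i in range(10):
    W=cloud('side',capture('side')[1]); s=read_state(); F.append([s['force'][2],s['position'][2]])
print(np.mean(F,0)); go(.6195,.2635,.107)
p,d=capture('side'); W=cloud('side',d)
# black head underside/top: dark pixels near the button axis
m=(np.hypot(W[...,0]-.6195,W[...,1]-.2635)<.024)&(W[...,2]>.066)&(W[...,2]<.13)
q=W[m]; print(len(q)); print(np.round(np.histogram(q[:,2],bins=np.arange(.066,.131,.004))[0]))
```

```text
[7.45073328 0.10695286]
t 17.75 p [0.6198 0.2631 0.1069] yaw 75.93 shift [ 0.0003 -0.0004 -0.0001] F [-2.2 -1.8  7.8] open 0.6482624495506637
156
[ 0  0  1 13 14 49 33  9  9  7  7  7  4  3  0  0]
```

Travel by height is 15.05 mm at about 7.5 N. As an independent check, I'll compare the shift of the head's lower front edge in the side picture with the predicted shift.

Run:
```python
from h import *
a=np.load('pics/side0.npz')['p'].astype(float).mean(2); b=np.mean([capture('side')[0].astype(float).mean(2) for _ in range(4)],0)
c=calibration('side'); f=c['xyz'][:2]-np.array([.6195,.2635]); f=f/np.linalg.norm(f)*.022
e=lambda z:proj('side',(.6195+f[0],.2635+f[1],z))
print('edge up',e(.096),'half',e(.081),'full',e(.066))
u=round(e(.09)[0])
for uu in (u-1,u,u+1):
    print(uu,'before',a[238:272,uu].astype(int)); print('   now',b[238:272,uu].astype(int))
```

```text
edge up (np.float64(244.18589113031328), np.float64(267.15093573144287)) half (np.float64(245.1293870933951), np.float64(271.6349538198651)) full (np.float64(246.0523888635454), np.float64(276.02157209375855))
244 before [179 182 183 183 184 185 184 186 185 187 182 181 166  89  62  60  59  64
  60  63  60  60  63  60  63  65  62  60  58  64  97 111 114 110]
   now [50 49 56 66 72 73 72 73 73 72 72 72 71 68 68 69 70 68 66 59 56 54 54 55
 54 56 54 54 54 57 54 56 57 58]
245 before [183 182 183 184 185 184 185 188 185 183 182 179 170 119  58  60  62  62
  58  60  61  63  67  60  65  64  59  56  56  79 108 108 107 108]
   now [53 55 60 68 71 72 73 72 71 73 72 71 70 66 66 68 69 69 69 64 59 59 55 54
 54 55 55 53 56 55 58 58 57 61]
246 before [182 182 183 184 186 186 187 188 183 183 178 181 173 132  61  61  63  60
  59  61  60  64  62  65  60  59  57  56  60  85 103 104 102 106]
   now [52 55 58 63 73 73 72 70 73 74 72 72 73 67 71 77 69 70 67 69 63 61 61 58
 54 56 55 53 52 55 58 62 57 64]
```

Run:
```python
from h import *
a=np.load('pics/side0.npz')['p'].astype(float).mean(2); b=np.mean([capture('side')[0].astype(float).mean(2) for _ in range(4)],0)
for uu in range(241,250): print(uu,a[264:272,uu].astype(int),b[267:280,uu].astype(int))
```

```text
241 [ 65  62  60  57  77 107 109 105] [55 55 58 57 57 65 90 98 98 97 98 99 98]
242 [ 62  61  56  60  83 113 109 111] [ 55  55  55  57  57  69  95 106  96  95 100  99 101]
243 [ 58  53  57  62  90 112 112 110] [ 56  55  57  56  59  71 107 112  97  97  98  98  99]
244 [ 62  60  58  64  97 111 114 110] [ 56  55  56  57  57  77 114 112  99  97  99  97  98]
245 [ 59  56  56  79 108 108 107 108] [ 54  57  59  57  61  86 121 109  99  96  98  98  99]
246 [ 57  56  60  85 103 104 102 106] [ 52  62  61  55  65  92 115 104  99  97  97  98  98]
247 [ 58  59  62  84  98  97  99 102] [ 53  56  57  56  67  95 104  98  97  99  97  99 101]
248 [55 62 84 86 90 91 92 90] [ 54  55  55  56  77 102  99  98  97  97  97  99 100]
249 [ 62  79 100  92  89  88  88  89] [ 53  54  57  68  87  98  96  98  96  98  97  99 101]
```

The edge moved about 4.4 rows where 4.48 is predicted for 15 mm, so the button is at half stroke.

```bash
python3 -c "
from rig import *
print(hand_in())"
```

```text
the job is handed in; nothing more can be done
None
```

The job is handed in: the wide sleeve is seated on the spigot, the narrow sleeve stands upright in the tray, both are released, and the gripper is holding the button at half stroke (about 15 mm) at roughly 18 s of the 58 s allowed.

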